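# Close the eccentric-cam slat jig

## Robot

A 7-joint arm with a two-finger parallel gripper is mounted at the origin on the work surface. World frame = base frame: x ahead of the robot, y to its left, z up, the work surface at z = 0. Lengths are in m, angles in degrees, forces in N, time in s.
With the tool pointing down it reaches from about 0.425 to 0.875 m from the base axis. Payload 4.7 kg.
Tool frame: the origin (TCP) lies on the front face of the gripper's body, between the roots of the fingers; the fingertips stand 70 mm ahead of it and the grasp point (between the pads) lies 51 mm ahead of it; z points along the fingers, y is the direction in which the jaws open and shut (so a half turn about z gives the same grasp; the last joint's range is limited). The gripper opens to 87 mm and grips with 3 to 60 N. Pads are 19 mm wide; open, the fingers measure 117 mm over their backs; the gripper's body (75 mm by 190 mm) begins 51 mm behind the grasp point.
Start: joints at [-67.374, 18.392, -4.016, 83.108, 1.295, 78.541, -3.26], TCP at [0.242, 0.603, 0.292] pointing down, gripper open.
Joint ranges: [-163.93, 163.93], [-17.29, 119.83], [-79.2, 71.16], [3.27, 140.29], [-89.18, 269.18], [5.43, 117.66], [-154.24, 154.24]. Speed limits (degrees/s): [147.25, 147.25, 180, 180, 180, 180, 180].

## Interface

Orientations are given as [roll, pitch, yaw] about the fixed x, y, z axes, in that order (R = Rz(yaw) Ry(pitch) Rx(roll)).
In Python, from cell import env gives the robot as it stands.
- The arm moves only by the tool drive_tool, never from a script. Its argument "commands" is a list of rows, each a list of 7 numbers: the shift along the tool's x, y, z in cm, then the turn, a rotation vector about the tool's x, y, z in degrees, then the opening, from 0 (shut) to 1 (fully open). In form: [[tx, ty, tz, rx, ry, rz, hand], ...]. A call has 1 to 20 rows; each row shifts and turns the commanded pose from where the row before left it, along the tool's axes as they then stand; what a row does not reach is not made up. A row lasts 1/12 s, in which the tool goes at most 41.7 mm and 7.16 degrees, less where a joint would pass 70% of its speed; a pose out of reach is approached as far as the arm can. A call is refused whole if a number of a shift passes 4.17 or a number of a turn 7.16, either way. A call with a gripper value outside its range is refused whole. The fingers move at their own pace and stop on an object; "force" is the grip in N (left out, the last holds). Time passes only in rows, so rows that do not move let the fingers close. It gives the time, the measured TCP pose, the force and the opening at its end, in the units of the state.
- env.get_obs(): the state, without advancing time (a new reading comes with each control period).
- env.read_camera(name): name is "scene" or "side" or "wrist"; returns a dict with "img" (400x640x3 uint8, blue, green, red), "mtx" (3x3 intrinsics, pixels), "pose" (4x4, takes a point from camera to world coordinates). Camera axes: x right, y down, z forward; pixel columns grow to the right and rows downward; lengths in m; the calibration is good to about 2 mm. A picture is of the moment at which its call begins. There is no depth.
- env.sign_off(): hands the job in, once; it reports no verdict.
The state is a dict: "time_s": time; "qpos": joint angles; "joint_velocities": joint speeds; "effort": joint torques, N m; "tool_pos": TCP position; "tool_rot": TCP orientation; "force": force on the tool from outside, world axes, zero at the start; "wrist_torque": the same for the moment, N m; "grip_width": finger opening in m.
Only numpy, scipy, OpenCV 4.12 (cv2) and the standard library are available. Lean on these libraries where they do the work, as an engineer would, in place of code of your own. Each camera call takes 0.05 s, during which the arm holds its last target.

## Task

Close the chair-slat jig with your fingertips: first push the cam lever round to its red stop pin, so that the cam is at its low point, and only then push the slide by its green tab fully forward until the jaw has seated the dark wooden slat flat against the fence. Leave the cam low, pick nothing up, do not push the slat with the fingers, and leave the pegs and other things around where they are.

Things in the scene. Friction and masses are not known exactly. Their poses are not given: they have to be found in the camera images.
- jig: Plywood base plate of the jig, 240 (x) x 300 (y) x 15 mm thick, fixed on the table, yaw up to about 0.3 rad either way; origin at the centre of its underside, +x forward (to the fence), +y left, z up. 'Jig' coordinates in the other entries are x, y in this frame, in mm; heights are above the table.
- fence_face (a point): Middle of the top edge of the fence's near face, jig (82, 60), height 65. The fence is an aluminium bar along jig y, 140 mm long, 18 mm thick, 50 mm high above the plate.
- stop_pin (a point): Top centre of the red stop pin, jig (85, -58), height 51, 10 mm diameter; the lever lies against it, over the red mark on the plate, at the cam's low point.
- cam (a joint): Cam angle, rad. Brass eccentric disc with lever, vertical axis. 0 = low point: lever along jig +x, against the red stop pin (hard stop). Growing = clockwise from above: at value a the lever points along jig (cos a, -sin a). Starts at 1.3 to 2.3; upper end 2.6. Stays where left; friction 0.25 N m, about 3 N at the knob. Until it is low the disc blocks the slide's side arm.
- cam_pivot (a point): Point on the cam's turning axis, jig (20, -70), height 51. The disc is 64 mm in diameter, its centre 18 mm from the axis towards the lever; heights 21 to 41.
- lever_knob (a point): Top centre of the black upright round knob at the end of the cam lever: 20 mm diameter, heights 51 to 90, 80 mm from the cam's axis. The lever is a dark steel bar 14 mm wide, heights 41 to 51. The knob does not turn on the lever.
- slide (a joint): Travel of the follower slide along jig +x, m. 0 = back (its start), 0.030 = fully forward, a hard stop just as the jaw presses the slat on the fence. Friction about 3 N, no spring: it stays where it is left.
- push_pad (a point): Point on the rear face of the slide's green upright push tab, on its middle line at height 60; jig (-75, 60) with the slide back. The face looks to jig -x and is pushed along jig +x. Tab: 12 mm thick, 50 mm wide (y), top at height 80. The carriage in front of it is 60 mm wide with its top at height 40, between two low rails (top at height 23) that reach back to jig x = -110.
- jaw_face (a point): Centre of the slide's jaw front face (cork), jig (30, 60) with the slide back, height 39; the jaw is 100 mm wide (y), 12 mm thick, its top at height 60.
- follower_face (a point): Front face of the slide's steel side arm where it meets the cam disc, jig (-26, -70) with the slide back, height 33. The arm is 14 mm thick, reaches along y to jig y = -102, its top at height 40, so fingertips can pass over it.
- slat: Loose chair-back slat of dark wood standing on edge on the plate between jaw and fence: 22 mm thick (x), 110 mm long (y), with tenons 140 mm over all, 50 mm high, 0.15 kg; origin at the centre of its underside. Starts 6 to 15 mm off the fence and slightly askew; seated flat its origin is at jig x = 71. Moved only by the jaw.
- peg_a: Bystander: tapered light wood peg, 16 mm diameter at the foot, 60 mm tall, standing on the jig's plate left of the slide.
- peg_b: Bystander: a second such peg, standing on the plate left of the slide, farther forward.
- glue_jar: Bystander: yellow jar, 64 mm diameter, 90 mm tall, origin under its centre.
- mug: Bystander: blue ceramic mug, 76 mm diameter, 90 mm tall, origin under its centre.
- sand_block: Bystander: cork sanding block 100 x 60 x 30 mm.
- hammer: Bystander: hammer lying on the table.
- brush: Bystander: brush lying on the table.
Not all that is in view belongs to the job. There is more than one size of the slat; the job needs the middle-sized.

How it is judged (in metres and radians):
On the way, in this order (a step that is already met when the one before it is completed fails the run):
1. the cam is at its low point while the slide is still back (value of joint cam below 0.15 rad and value of joint slide below 0.01 m), for 0.2 s.
2. the slide is fully forward with the cam low (value of joint slide above 0.028 m and value of joint cam below 0.15 rad), for 0.2 s.
At the end, for the whole second after the job is handed in: The cam is within 0.15 rad of its low point, the slide within 2 mm of fully forward, and the slat stands at rest on the plate, within 2.5 mm and 0.04 rad of flat against the fence (all of step 2 and x of slat in the frame of jig above 0.0685 m and angle between the y axis of slat and the y axis of jig, either way round below 0.04 rad and z of slat in the frame of jig below 0.02 m and angle between slat's own z axis and vertical below 0.1 rad and linear speed of slat below 0.01 m/s); the robot touches nothing.
It fails at once if the slide is pushed more than 10 mm forward while the cam is not low (value of joint slide above 0.01 m and value of joint cam above 0.4 rad).
It fails at once if the slat is lifted or tipped (height (world z) of slat above 0.027 m or angle between slat's own z axis and vertical above 0.35 rad).
It fails at once if the fingers push the slat (contact force between the fingers and slat above 2 N).
It fails at once if a bystander is moved by more than 30 mm, lifted or tipped over (distance of any of peg_a, peg_b, glue_jar, mug, sand_block, hammer, brush from where it was at the start of the episode above 0.03 m or angle between any of peg_a, peg_b, glue_jar, mug's own z axis and vertical above 0.6 rad).
It also fails if it takes over 58 s, if anything falls off the work surface, if the arm or the gripper's body presses on something with over 40 N, if the wrist force passes 120 N, or if a joint passes its speed limit or range.

## Working session

There is one attempt and no reset: what is moved stays moved. The work goes in short steps, Python scripts to look and compute and a tool call to move; the robot and the scene stay as the last step left them, time stands still between calls to the robot, and variables do not carry over. Pictures are saved under pics/ and viewed, and the job is handed in when it is done.

Besides the shell and the picture viewer there is one more tool, called after ">>>" by a JSON object that holds its "api" and its "payload". drive_tool: Moves the arm, as the interface text tells. Its arguments: {"type":"object","properties":{"commands":{"type":"array"},"force":{"type":"number"}},"required":["commands"]}

```bash
mkdir -p pics; ls; python3 - <<'E'
from cell import env
import cv2,numpy as np
o=env.get_obs(); print({k:np.round(v,4) for k,v in o.items()})
for n in["scene","side","wrist"]:
    c=env.read_camera(n); cv2.imwrite(f"pics/{n}0.png",c["img"]); print(n,c["mtx"].round(1).tolist(),c["pose"].round(4).tolist())
    np.savez(f"{n}0.npz",mtx=c["mtx"],pose=c["pose"])
E
```

```text
pics
{'time_s': np.float64(0.0), 'qpos': array([-67.3761,  18.4396,  -4.0125,  83.1745,   1.2948,  78.5392,
        -3.2601]), 'joint_velocities': array([-0.0102,  0.0586,  0.0053, -0.0068, -0.0621,  0.0524, -0.035 ]), 'effort': array([ 1.00000e-04, -4.91294e+01, -4.03300e-01, -3.12519e+01,
       -6.38000e-02,  4.40000e-02,  2.00000e-04]), 'tool_pos': array([0.2415, 0.603 , 0.2912]), 'tool_rot': array([-1.798918e+02,  6.400000e-03,  1.581828e+02]), 'force': array([0.5224, 0.1694, 0.7941]), 'wrist_torque': array([-0.0538, -0.0291,  0.0041]), 'grip_width': np.float64(0.0871)}
scene [[374.8, 0.0, 322.6], [0.0, 374.8, 196.4], [0.0, 0.0, 1.0]] [[0.5937, 0.5391, -0.5974, 1.1221], [0.8046, -0.3857, 0.4515, -0.4211], [0.013, -0.7487, -0.6627, 0.7916], [0.0, 0.0, 0.0, 1.0]]
side [[517.0, 0.0, 311.7], [0.0, 517.0, 194.5], [0.0, 0.0, 1.0]] [[0.8049, -0.3876, 0.4494, -0.3261], [-0.5933, -0.5434, 0.5939, -1.0347], [0.014, -0.7446, -0.6673, 1.317], [0.0, 0.0, 0.0, 1.0]]
wrist [[313.9, 0.0, 320.1], [0.0, 313.9, 203.3], [0.0, 0.0, 1.0]] [[0.3717, 0.9005, 0.2257, 0.1795], [0.9284, -0.3598, -0.0932, 0.6288], [-0.0027, 0.2442, -0.9697, 0.3839], [0.0, 0.0, 0.0, 1.0]]
```

View pics/scene0.png

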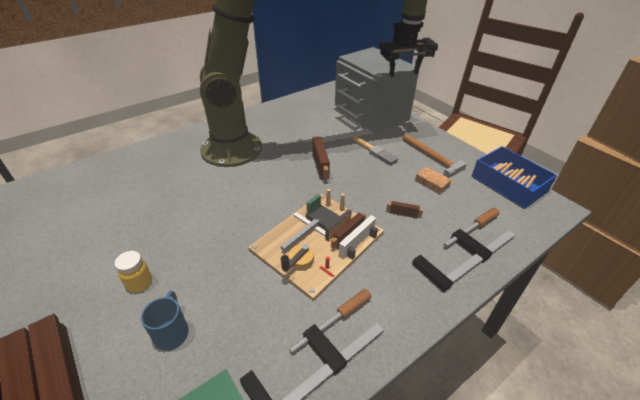

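View pics/side0.png

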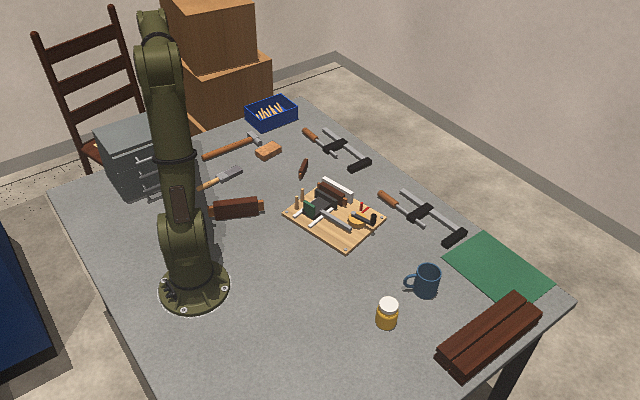

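View pics/wrist0.png

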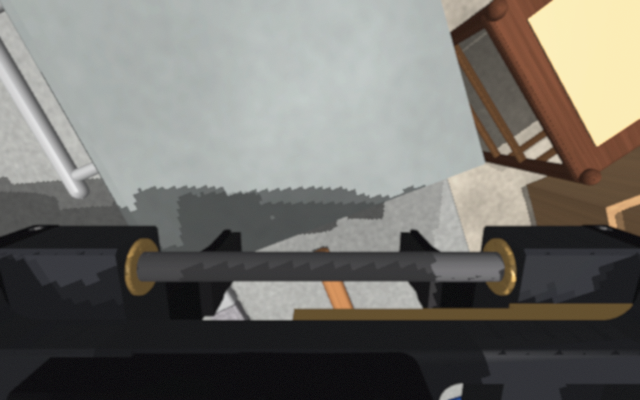

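The jig sits around (316,245) in the scene view and (334,215) in the side view. I'll enlarge both.

```bash
python3 - <<'E'
import cv2
a=cv2.imread("pics/scene0.png")[180:300,240:390]; cv2.imwrite("pics/sc_c.png",cv2.resize(a,None,fx=5,fy=5,interpolation=cv2.INTER_CUBIC))
a=cv2.imread("pics/side0.png")[165:260,270:395]; cv2.imwrite("pics/si_c.png",cv2.resize(a,None,fx=6,fy=6,interpolation=cv2.INTER_CUBIC))
E
```

```text
(no output)
```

View pics/sc_c.png

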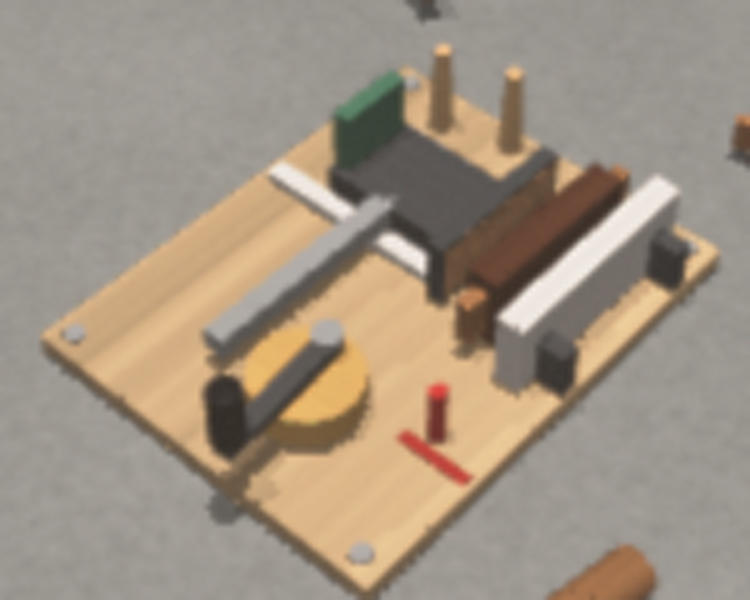

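View pics/si_c.png

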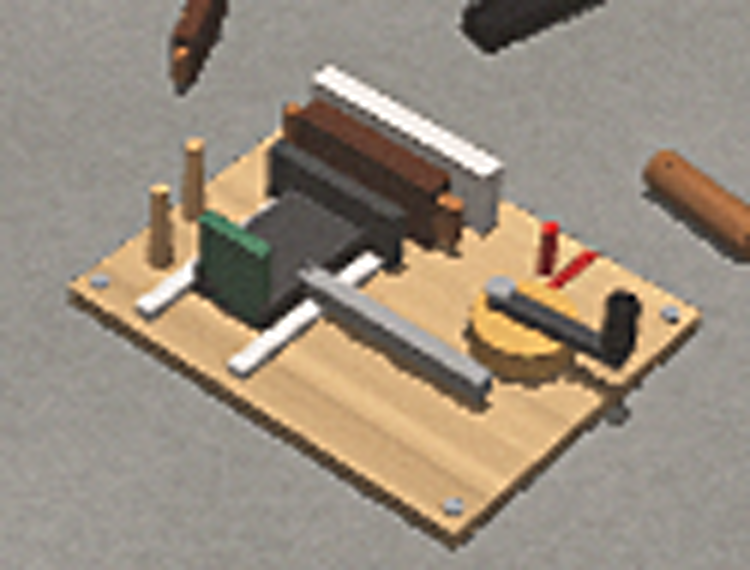

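```bash
cat > h.py <<'E'
import numpy as np,cv2
from scipy.optimize import least_squares
def load(n):
    d=np.load(n+".npz"); return d["mtx"],np.linalg.inv(d["pose"])
def proj(c,P):
    K,T=c; p=(T[:3,:3]@np.asarray(P).T).T+T[:3,3]; q=p@K.T; return q[:,:2]/q[:,2:]
def w(p,P):
    P=np.asarray(P,float); c,s=np.cos(p[2]),np.sin(p[2])
    return np.c_[p[0]+c*P[:,0]-s*P[:,1],p[1]+s*P[:,0]+c*P[:,1],P[:,2]]
E
cat > fit.py <<'E'
from h import *
S=[((45,342),(-120,-150,15)),((368,592),(120,-150,15)),((718,250),(120,150,15)),((405,68),(-120,150,15)),
 ((438,390),(85,-58,51)),((326,333),(20,-70,51)),((402,76),(-63,85,80)),((335,116),(-75,35,80)),((440,245),(30,10,60))]
I=[((70,288),(-120,150,15)),((455,540),(-120,-150,15)),((700,318),(120,-150,15)),((549,229),(85,-58,51)),((500,291),(20,-70,51)),((201,214),(-75,85,80)),((270,254),(-63,35,80))]
cs,ci=load("scene0"),load("side0")
us=np.array([u for u,_ in S])/5.+[240,180]; Ps=np.array([p for _,p in S])/1e3
ui=np.array([u for u,_ in I])/6.+[270,165]; Pi=np.array([p for _,p in I])/1e3
ks=np.array([(226,383)])/5.+[240,180]; ki=np.array([(623,299)])/6.+[270,165]
def kn(a): return np.array([[.02+.08*np.cos(a),-.07-.08*np.sin(a),.09]])
def f(p): return np.r_[(proj(cs,w(p,Ps))-us).ravel(),(proj(ci,w(p,Pi))-ui).ravel(),(proj(cs,w(p,kn(p[3])))-ks).ravel(),(proj(ci,w(p,kn(p[3])))-ki).ravel()]
r=least_squares(f,[.6,0,0,1.8],loss='soft_l1'); print(r.x); print(f(r.x).reshape(-1,2).round(1).tolist())
for n,P in dict(knob=kn(r.x[3])[0],piv=(.02,-.07,.051),pin=(.085,-.058,.051),pad=(-.075,.06,.06),end=(.1,-.07,.09)).items(): print(n,w(r.x,[P]).round(4))
E
python3 fit.py
```

```text
[ 0.55392073 -0.00766031  0.2200154   1.48017629]
[[-1.7, -1.4], [-0.4, -0.6], [0.1, -0.4], [-0.6, -0.8], [-0.2, -0.0], [-0.0, 1.0], [0.2, 0.2], [-1.3, -0.9], [0.3, 1.2], [-0.6, -1.2], [0.2, -1.9], [0.4, -2.1], [0.1, -1.2], [-0.0, -0.7], [-0.8, -0.2], [0.6, -2.1], [-0.9, 0.9], [0.0, -0.6]]
knob [[ 0.6132 -0.1478  0.09  ]]
piv [[ 0.5887 -0.0716  0.051 ]]
pin [[ 0.6495 -0.0457  0.051 ]]
pad [[0.4676 0.0345 0.06  ]]
end [[ 0.6668 -0.0541  0.09  ]]
```

>>> {"api": "drive_tool", "payload": {"commands": [[-1,-1,0,0,0,0,0.5],[-2,-2,0,0,0,0,0.2],[-2.5,-2.5,0,0,0,0,0.14],[-2.5,-2.5,0,0,0,0,0.14],[-2.5,-2.5,0,0,0,0,0.14],[-2.5,-2.5,0,0,0,0,0.14],[-2.5,-2.5,0,0,0,0,0.14],[-2.5,-2.5,0,0,0,0,0.14],[-2.5,-2.5,0,0,0,0,0.14],[-2.5,-2.5,0,0,0,0,0.14],[-2.5,-2.5,0,0,0,0,0.14],[-2.5,-2.5,0,0,0,0,0.14],[-2.5,-2.5,0,0,0,0,0.14],[-2.5,-2.5,0,0,0,0,0.14],[-2.5,-2.5,0,0,0,0,0.14],[-2.5,-2.5,0,0,0,0,0.14],[-2.5,-2.5,0,0,0,0,0.14],[-2.5,-2.5,0,0,0,0,0.14],[-2.5,-2.5,0,0,0,0,0.14],[-2.5,-2.5,0,0,0,0,0.14]]}}

```text
time_s: 1.82
tool_pos: [0.509, -0.0223, 0.2923]
tool_rot: [180.0, 0.0, 158.2]
force: [0.6, 0.1, 0.1]
grip_width: 0.0121
```

>>> {"api": "drive_tool", "payload": {"commands": [[-2.5,-2.5,0,0,0,0,0.14],[-2.5,-2.5,0,0,0,0,0.14],[-2.5,-2.5,0,0,0,0,0.14],[-2.5,-2.5,0,0,0,0,0.14],[-0.9,-0.6,0,0,0,0,0.14],[0,0,0,0,0,7,0.14],[0,0,0,0,0,7,0.14],[0,0,0,0,0,7,0.14],[0,0,0,0,0,7,0.14],[0,0,0,0,0,7,0.14],[0,0,0,0,0,7,0.14],[0,0,0,0,0,7,0.14],[0,0,0,0,0,7,0.14],[0,0,0,0,0,7,0.14],[0,0,0,0,0,7,0.14],[0,0,0,0,0,7,0.14],[0,0,0,0,0,7,0.14],[0,0,0,0,0,7,0.14],[0,0,0,0,0,7,0.14],[0,0,0,0,0,7,0.14]]}}

```text
time_s: 3.48
tool_pos: [0.5705, -0.1588, 0.292]
tool_rot: [-180.0, -0.0, 52.9]
force: [0.4, -0.2, 0.2]
grip_width: 0.0122
```

>>> {"api": "drive_tool", "payload": {"commands": [[0,0,0,0,0,7,0.14],[0,0,0,0,0,7,0.14],[0,0,0,0,0,7,0.14],[0,0,0,0,0,7,0.14],[0,0,0,0,0,7,0.14],[0,0,0,0,0,0,0.14],[0,0,0,0,0,0,0.14],[0,0,0,0,0,0,0.14]]}}

```text
time_s: 4.15
tool_pos: [0.5706, -0.1591, 0.2921]
tool_rot: [-180.0, 0.0, 18.4]
force: [0.1, 0.7, 0.3]
grip_width: 0.012
```

```bash
cat > pic.py <<'E'
from cell import env
import cv2,numpy as np,sys
for n in sys.argv[2:]:
    c=env.read_camera(n); k=n+sys.argv[1]; np.savez(k+".npz",mtx=c["mtx"],pose=c["pose"]); cv2.imwrite(f"pics/{k}.png",c["img"])
o=env.get_obs(); print({k:np.round(o[k],4).tolist() for k in("time_s","tool_pos","tool_rot","force","grip_width","qpos")})
E
python3 pic.py 1 wrist
```

```text
{'time_s': 4.2, 'tool_pos': [0.5706, -0.1592, 0.2922], 'tool_rot': [-179.9766, -0.0014, 18.3426], 'force': [0.2173, 0.2857, 0.729], 'grip_width': 0.0122, 'qpos': [-35.752, 17.5093, 59.5527, 93.4132, -15.3986, 77.9535, -45.7639]}
```

View pics/wrist1.png

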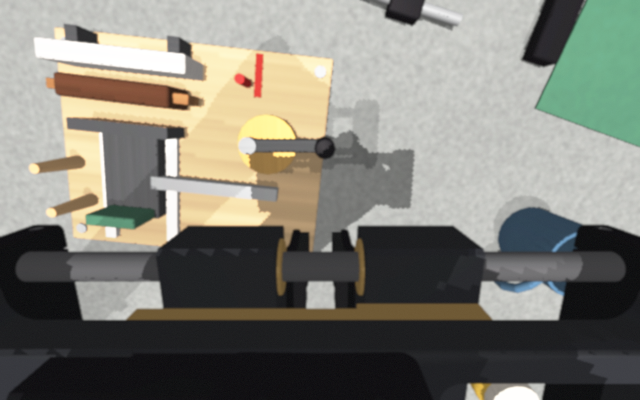

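```bash
python3 - <<'E'
import cv2
a=cv2.imread("pics/wrist1.png")[20:250,20:350]; cv2.imwrite("pics/w1c.png",cv2.resize(a,(792,552),interpolation=cv2.INTER_CUBIC))
E
```

```text
(no output)
```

View pics/w1c.png

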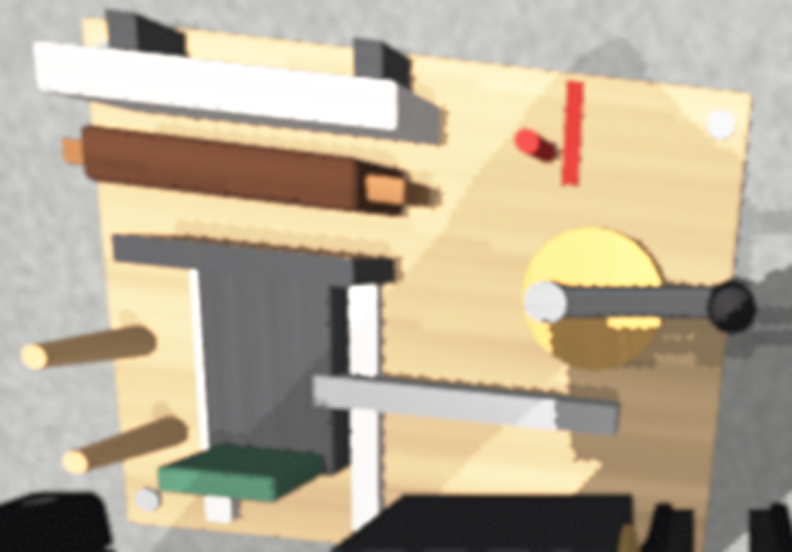

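```bash
cat >> fit.py <<'E'
print("--- with wrist")
W=[((750,95),(120,-150,15)),((128,520),(-120,150,15)),((545,302),(20,-70,51)),((527,140),(85,-58,51)),((396,130),(82,-10,65)),((36,86),(82,130,65)),((160,487),(-75,85,80)),((277,498),(-75,35,80))]
cw=load("wrist1"); uw=np.array([u for u,_ in W])/2.4+[20,20]; Pw=np.array([p for _,p in W])/1e3
kw=np.array([(733,303)])/2.4+[20,20]
def g(p,both=1):
    a=np.r_[(proj(cw,w(p,Pw))-uw).ravel(),(proj(cw,w(p,kn(p[3])))-kw).ravel()]
    return np.r_[a,f(p)] if both else a
for b in(0,1):
    r=least_squares(g,r.x,args=(b,),loss='soft_l1'); print(b,r.x)
    print(g(r.x,b).reshape(-1,2)[:9].round(1).tolist())
    for n,P in dict(knob=kn(r.x[3])[0],piv=(.02,-.07,.051),pin=(.085,-.058,.051),pad=(-.075,.06,.06),end=(.1,-.07,.09)).items(): print(n,w(r.x,[P]).round(4))
E
python3 fit.py
```

```text
[ 0.55392073 -0.00766031  0.2200154   1.48017629]
[[-1.7, -1.4], [-0.4, -0.6], [0.1, -0.4], [-0.6, -0.8], [-0.2, -0.0], [-0.0, 1.0], [0.2, 0.2], [-1.3, -0.9], [0.3, 1.2], [-0.6, -1.2], [0.2, -1.9], [0.4, -2.1], [0.1, -1.2], [-0.0, -0.7], [-0.8, -0.2], [0.6, -2.1], [-0.9, 0.9], [0.0, -0.6]]
knob [[ 0.6132 -0.1478  0.09  ]]
piv [[ 0.5887 -0.0716  0.051 ]]
pin [[ 0.6495 -0.0457  0.051 ]]
pad [[0.4676 0.0345 0.06  ]]
end [[ 0.6668 -0.0541  0.09  ]]
--- with wrist
0 [ 0.55461352 -0.00847403  0.21146002  1.44103862]
[[1.5, -1.0], [-1.0, 0.4], [1.2, -0.5], [0.1, -0.2], [0.4, -0.6], [0.5, 0.3], [-2.0, 1.5], [-1.1, 2.0], [-0.2, 0.0]]
knob [[ 0.6156 -0.1481  0.09  ]]
piv [[ 0.5889 -0.0727  0.051 ]]
pin [[ 0.6499 -0.0473  0.051 ]]
pad [[0.4687 0.0344 0.06  ]]
end [[ 0.6671 -0.0559  0.09  ]]
1 [ 0.55451918 -0.00838196  0.21281902  1.4448619 ]
[[1.3, -1.2], [-0.9, 0.6], [1.0, -0.6], [-0.1, -0.2], [0.1, -0.6], [0.2, 0.5], [-2.0, 1.7], [-1.1, 2.1], [-0.4, 0.2]]
knob [[ 0.6154 -0.148   0.09  ]]
piv [[ 0.5889 -0.0726  0.051 ]]
pin [[ 0.6499 -0.0471  0.051 ]]
pad [[0.4685 0.0344 0.06  ]]
end [[ 0.667  -0.0557  0.09  ]]
```

>>> {"api": "drive_tool", "payload": {"commands": [[0.55,0.2,1,0,0,-1,0.14],[0.55,0.2,2,0,0,0,0.14],[0,0,2.5,0,0,0,0.14],[0,0,2.5,0,0,0,0.14],[0,0,2.5,0,0,0,0.14],[0,0,2.5,0,0,0,0.14],[0,0,2,0,0,0,0.14],[0,0,1,0,0,0,0.14],[0,0,0,0,0,0,0.14],[0,0,0,0,0,0,0.14]]}}

```text
time_s: 5.03
tool_pos: [0.5825, -0.16, 0.1326]
tool_rot: [180.0, 0.0, 19.2]
force: [1.0, 0.8, 0.4]
grip_width: 0.0121
```

```bash
python3 pic.py 2 wrist scene; python3 - <<'E'
import cv2
a=cv2.imread("pics/scene2.png")[180:300,240:390]; cv2.imwrite("pics/sc2_c.png",cv2.resize(a,None,fx=5,fy=5,interpolation=cv2.INTER_CUBIC))
E
```

```text
{'time_s': 5.1333, 'tool_pos': [0.5833, -0.1602, 0.1338], 'tool_rot': [179.9366, -0.1286, 19.1986], 'force': [0.904, 0.4682, 0.256], 'grip_width': 0.0123, 'qpos': [-29.2386, 28.143, 53.1325, 101.5968, -25.1327, 62.8397, -38.3903]}
```

View pics/wrist2.png

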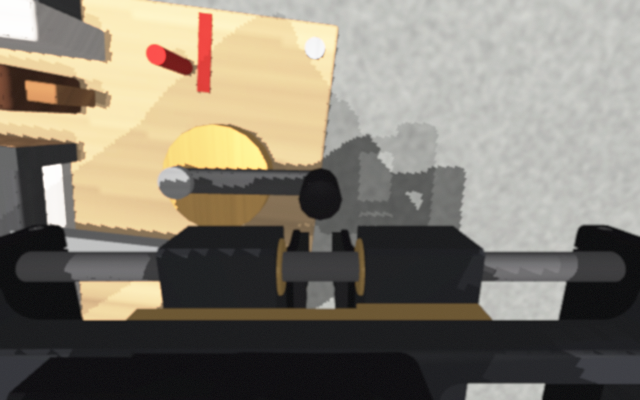

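View pics/sc2_c.png

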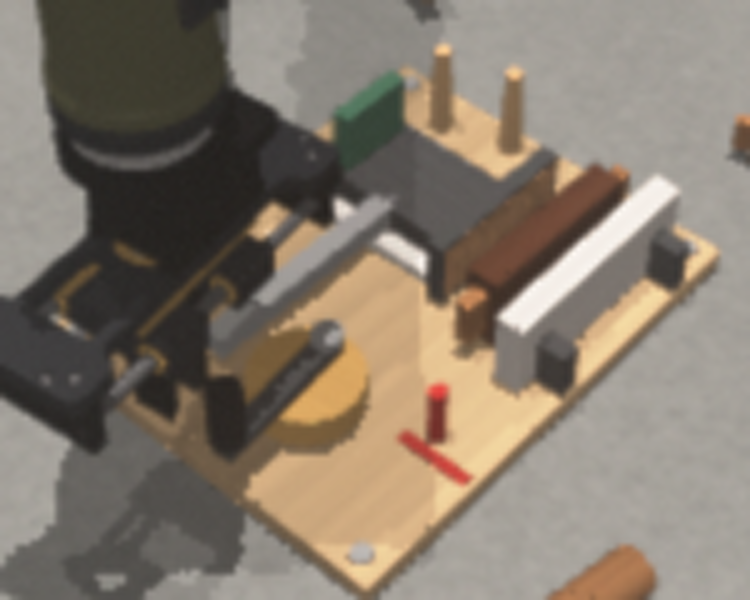

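>>> {"api": "drive_tool", "payload": {"commands": [[0.8,0,0,0,0,0,0.14],[0.6,0,0,0,0,0,0.14],[0.3,0,0,0,0,0,0.14],[0.35,0.06,0,0,0,-2.5,0.14],[0.7,0.12,0,0,0,-5,0.14],[0.7,0.12,0,0,0,-5,0.14],[0.7,0.12,0,0,0,-5,0.14],[0.7,0.12,0,0,0,-5,0.14],[0,0,0,0,0,0,0.14],[0,0,0,0,0,0,0.14]]}}

```text
time_s: 5.97
tool_pos: [0.6292, -0.1441, 0.1325]
tool_rot: [180.0, -0.0, 41.6]
force: [-0.5, 0.0, -0.3]
grip_width: 0.0123
```

```bash
python3 pic.py 3 wrist
```

```text
{'time_s': 6.0167, 'tool_pos': [0.6289, -0.1441, 0.1324], 'tool_rot': [179.9734, -0.0438, 41.5537], 'force': [0.1323, -1.142, 0.2951], 'grip_width': 0.0119, 'qpos': [-24.4932, 30.9685, 46.1919, 95.3755, -24.3913, 64.1768, -19.9916]}
```

View pics/wrist3.png

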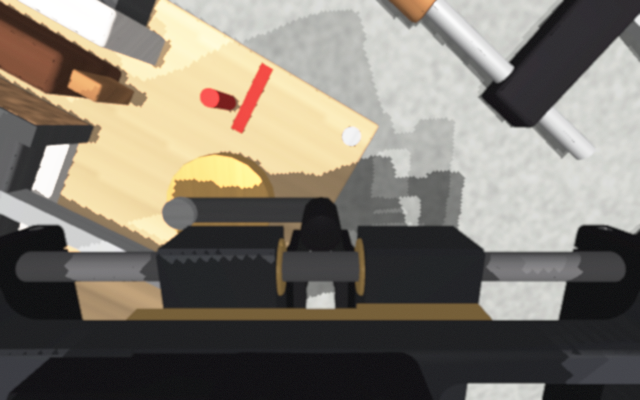

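>>> {"api": "drive_tool", "payload": {"commands": [[0.35,0.06,0,0,0,-2.5,0.14],[0.7,0.12,0,0,0,-5,0.14],[0.7,0.12,0,0,0,-5,0.14],[0.7,0.12,0,0,0,-5,0.14],[0.7,0.12,0,0,0,-5,0.14],[0.7,0.12,0,0,0,-5,0.14],[0.7,0.12,0,0,0,-5,0.14],[0.7,0.12,0,0,0,-5,0.14],[0.7,0.12,0,0,0,-5,0.14],[0.7,0.12,0,0,0,-5,0.14],[0.7,0.12,0,0,0,-5,0.14],[0.35,0.06,0,0,0,-2.5,0.14],[0,0,0,0,0,0,0.14],[0,0,0,0,0,0,0.14]]}}

```text
time_s: 7.18
tool_pos: [0.6702, -0.0811, 0.1325]
tool_rot: [179.9, 0.0, 96.5]
force: [3.1, -0.6, -1.6]
grip_width: 0.0124
```

```bash
python3 pic.py 4 wrist
```

```text
{'time_s': 7.2333, 'tool_pos': [0.6701, -0.0811, 0.1326], 'tool_rot': [179.8803, 0.0146, 96.5478], 'force': [2.7421, -1.0132, -0.9662], 'grip_width': 0.0123, 'qpos': [-20.0972, 30.7926, 33.2717, 90.4132, -18.2053, 64.1503, 23.9847]}
```

View pics/wrist4.png

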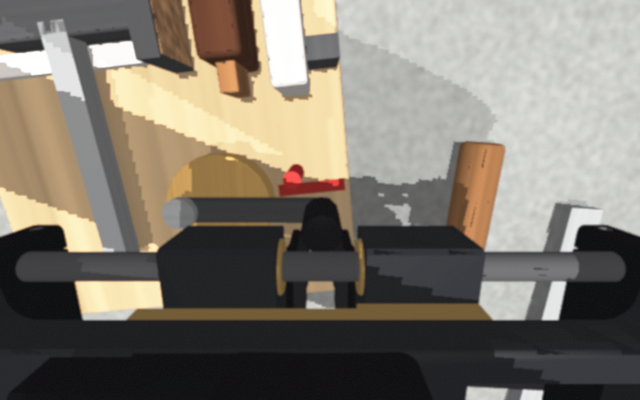

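>>> {"api": "drive_tool", "payload": {"commands": [[0.28,0.05,0,0,0,-2,0.14],[0.28,0.05,0,0,0,-2,0.14],[0.28,0.05,0,0,0,-2,0.14],[0.1,0,0,0,0,0,0.14],[0.1,0,0,0,0,0,0.14],[0,0,0,0,0,0,0.14]]}}

```text
time_s: 7.73
tool_pos: [0.6703, -0.0724, 0.1327]
tool_rot: [179.8, 0.2, 102.5]
force: [5.7, -3.5, -3.1]
grip_width: 0.0126
```

```bash
python3 pic.py 5 wrist
```

```text
{'time_s': 7.7833, 'tool_pos': [0.6703, -0.0724, 0.1327], 'tool_rot': [179.8254, 0.1797, 102.5012], 'force': [5.8154, -4.9092, -2.6928], 'grip_width': 0.0121, 'qpos': [-20.0754, 30.3525, 32.0357, 90.5893, -17.2572, 63.8342, 28.531]}
```

View pics/wrist5.png

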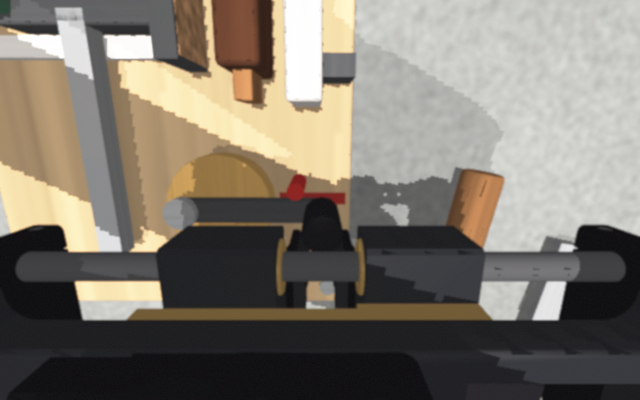

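>>> {"api": "drive_tool", "payload": {"commands": [[0.15,0,0,0,0,0,0.14],[0.15,0,0,0,0,0,0.14],[0.1,0,0,0,0,0,0.14],[0,0,0,0,0,0,0.14],[0,0,0,0,0,0,0.14]]}}

```text
time_s: 8.2
tool_pos: [0.67, -0.0718, 0.1329]
tool_rot: [179.7, 0.5, 102.4]
force: [9.3, -8.7, -5.1]
grip_width: 0.0123
```

```bash
python3 pic.py 6 wrist; python3 - <<'E'
import cv2
a=cv2.imread("pics/wrist6.png")[130:260,150:360]; cv2.imwrite("pics/w6c.png",cv2.resize(a,None,fx=3.8,fy=3.8,interpolation=cv2.INTER_CUBIC))
E
```

```text
{'time_s': 8.25, 'tool_pos': [0.67, -0.0718, 0.1328], 'tool_rot': [179.7535, 0.4529, 102.3735], 'force': [8.2408, -7.5676, -4.9344], 'grip_width': 0.0122, 'qpos': [-20.3638, 30.2315, 32.1549, 90.7767, -17.0269, 63.5962, 28.1669]}
```

View pics/w6c.png

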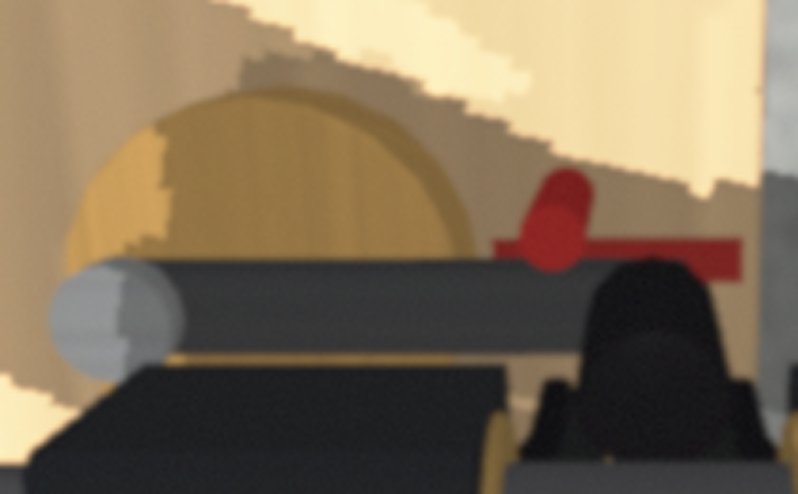

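>>> {"api": "drive_tool", "payload": {"commands": [[-0.4,0.2,0,0,0,0,0.14],[-0.6,0.1,0,0,0,0,0.14],[-1,0,0,0,0,0,0.14],[-1,0,0,0,0,0,0.14],[0,0,-2,0,0,0,0.14],[0,0,-3,0,0,0,0.14],[0,0,-3,0,0,0,0.05],[0,0,-3,0,0,0,0],[0,0,-1,0,0,0,0],[0,0,0,0,0,0,0]]}}

```text
time_s: 9.08
tool_pos: [0.6792, -0.0966, 0.256]
tool_rot: [179.7, 0.1, 102.6]
force: [0.6, 0.7, 0.7]
grip_width: 0.001
```

```bash
python3 pic.py 7 wrist
```

```text
{'time_s': 9.1333, 'tool_pos': [0.6782, -0.0961, 0.2533], 'tool_rot': [179.8773, 0.0196, 102.6371], 'force': [-0.6212, -0.3778, -0.5981], 'grip_width': 0.0006, 'qpos': [-18.832, 26.1649, 34.1427, 81.8014, -14.7872, 76.3955, 28.6542]}
```

View pics/wrist7.png

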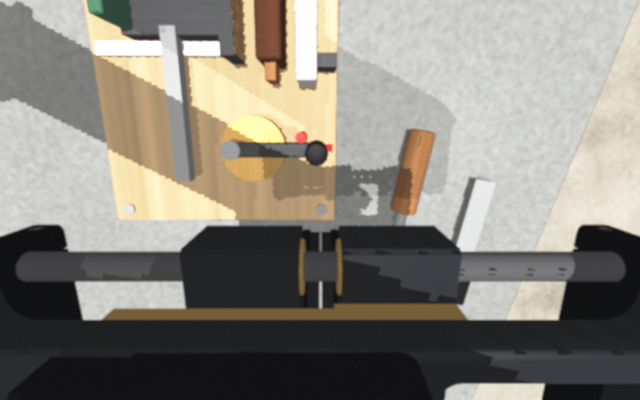

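>>> {"api": "drive_tool", "payload": {"commands": [[1,-1.2,0,0,0,0,0],[2,-2.4,0,0,0,0,0],[2.4,-2.8,0,0,0,0,0],[2.4,-2.8,0,0,0,0,0],[2.4,-2.8,0,0,0,0,0],[2.4,-2.8,0,0,0,0,0],[2.3,-2.8,0,0,0,0,0],[1.6,-2,0,0,0,0,0],[0.8,-1,0,0,0,0,0],[0,0,0,0,0,0,0],[0,0,0,0,0,0,0],[0,0,0,0,0,0,0]]}}

```text
time_s: 10.13
tool_pos: [0.4392, 0.0277, 0.2515]
tool_rot: [-179.9, 0.0, 102.6]
force: [0.6, -0.3, 0.6]
grip_width: 0.0003
```

```bash
python3 pic.py 8 wrist side; python3 - <<'E'
import cv2
a=cv2.imread("pics/side8.png")[165:260,270:395]; cv2.imwrite("pics/si8_c.png",cv2.resize(a,None,fx=6,fy=6,interpolation=cv2.INTER_CUBIC))
E
```

```text
{'time_s': 10.2333, 'tool_pos': [0.4395, 0.0275, 0.2517], 'tool_rot': [-179.9481, 0.0502, 102.5963], 'force': [0.1121, 0.4953, 1.4332], 'grip_width': 0.0004, 'qpos': [-37.4688, -7.7793, 28.3222, 115.2542, 3.9343, 71.6928, 1.9882]}
```

View pics/wrist8.png

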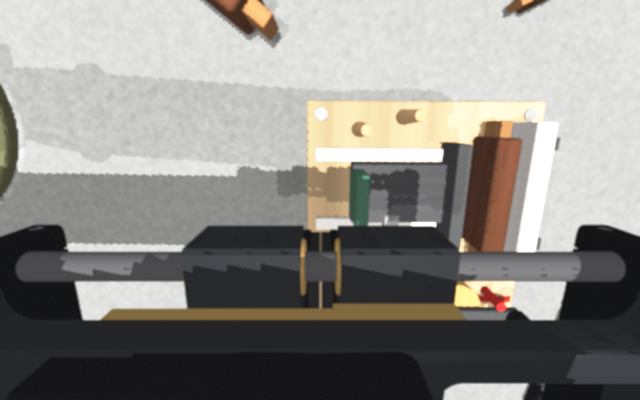

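View pics/si8_c.png

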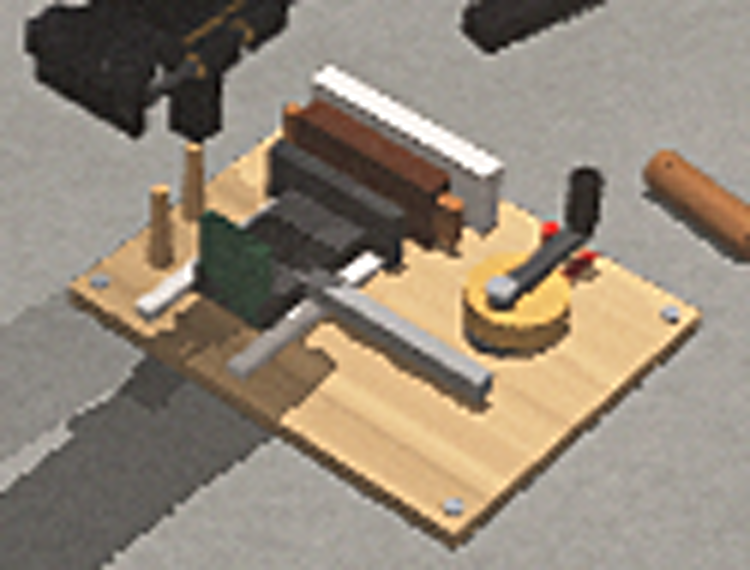

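>>> {"api": "drive_tool", "payload": {"commands": [[0,0,1,0,0,0,0],[0,0,2,0,0,0,0],[0,0,2,0,0,0,0],[0,0,2,0,0,0,0],[0,0,1,0,0,0,0],[0,0,0,0,0,0,0]]}}

```text
time_s: 10.73
tool_pos: [0.4374, 0.0276, 0.1695]
tool_rot: [-179.7, 0.1, 102.6]
force: [-0.2, -0.7, -0.8]
grip_width: 0.0002
```

```bash
python3 pic.py 9 wrist side; python3 - <<'E'
import cv2
a=cv2.imread("pics/side9.png")[165:260,270:395]; cv2.imwrite("pics/si9_c.png",cv2.resize(a,None,fx=6,fy=6,interpolation=cv2.INTER_CUBIC))
E
```

```text
{'time_s': 10.8333, 'tool_pos': [0.4391, 0.028, 0.1722], 'tool_rot': [-179.9653, 0.0334, 102.6526], 'force': [1.0939, 0.0821, 0.2976], 'grip_width': 0.0003, 'qpos': [-37.2261, -2.7021, 29.713, 120.9228, 1.5655, 61.465, 4.3634]}
```

View pics/si9_c.png

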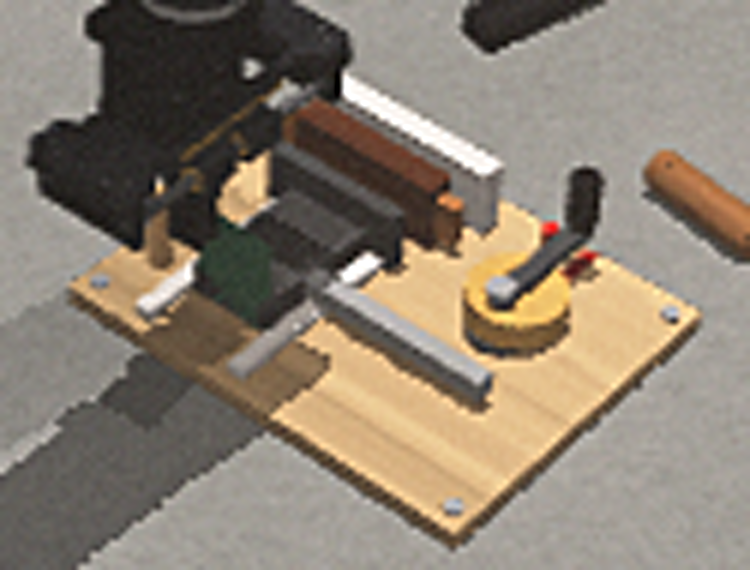

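View pics/wrist9.png

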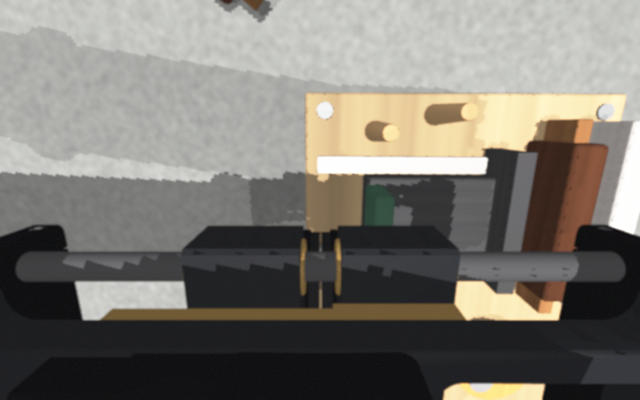

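>>> {"api": "drive_tool", "payload": {"commands": [[0,0,1,0,0,0,0],[0,0,1.5,0,0,0,0],[0,0,1.5,0,0,0,0],[0,0,0.8,0,0,0,0],[0,0,0,0,0,0,0],[0,0,0,0,0,0,0]]}}

```text
time_s: 11.33
tool_pos: [0.4391, 0.0283, 0.1244]
tool_rot: [180.0, 0.0, 102.7]
force: [0.1, 0.2, 0.0]
grip_width: 0.0004
```

```bash
python3 pic.py 10 wrist side; python3 - <<'E'
import cv2
a=cv2.imread("pics/side10.png")[165:260,270:395]; cv2.imwrite("pics/si10_c.png",cv2.resize(a,None,fx=6,fy=6,interpolation=cv2.INTER_CUBIC))
E
```

```text
{'time_s': 11.4333, 'tool_pos': [0.4396, 0.0284, 0.1251], 'tool_rot': [179.9034, -0.0085, 102.6823], 'force': [1.4572, -0.795, 0.3518], 'grip_width': 0.0005, 'qpos': [-36.8997, 1.4964, 30.3502, 123.5609, -0.9453, 55.0562, 6.6645]}
```

View pics/si10_c.png

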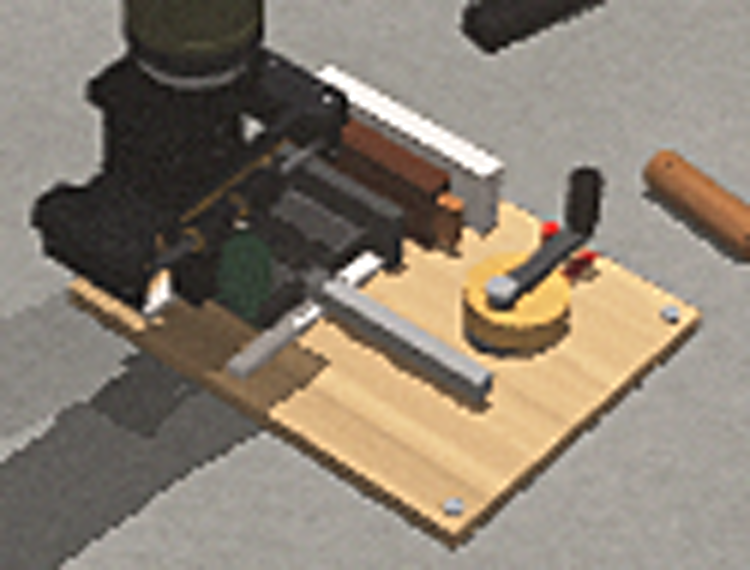

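View pics/wrist10.png

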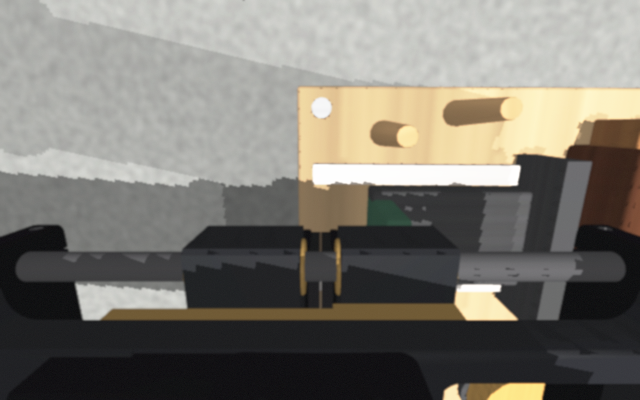

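>>> {"api": "drive_tool", "payload": {"commands": [[0,0.4,0,0,0,0,0],[0,0.4,0,0,0,0,0],[0,0.4,0,0,0,0,0],[0,0.4,0,0,0,0,0],[0,0.4,0,0,0,0,0],[0,0.4,0,0,0,0,0],[0,0.4,0,0,0,0,0],[0,0.4,0,0,0,0,0],[0,0.4,0,0,0,0,0],[0,0.2,0,0,0,0,0],[0,0,0,0,0,0,0]], "force": 30}}

```text
time_s: 12.35
tool_pos: [0.4766, 0.0367, 0.1242]
tool_rot: [180.0, 0.0, 102.7]
force: [-1.1, 0.0, 1.1]
grip_width: 0.0006
```

```bash
python3 pic.py 11 side; python3 - <<'E'
import cv2
a=cv2.imread("pics/side11.png")[165:260,270:395]; cv2.imwrite("pics/si11_c.png",cv2.resize(a,None,fx=6,fy=6,interpolation=cv2.INTER_CUBIC))
E
```

```text
{'time_s': 12.4, 'tool_pos': [0.4765, 0.0367, 0.1242], 'tool_rot': [179.9375, 0.0181, 102.6803], 'force': [-0.7589, 0.3401, 0.5404], 'grip_width': 0.001, 'qpos': [-36.3903, 6.772, 30.4759, 118.8419, -4.1573, 55.3212, 8.9553]}
```

View pics/si11_c.png

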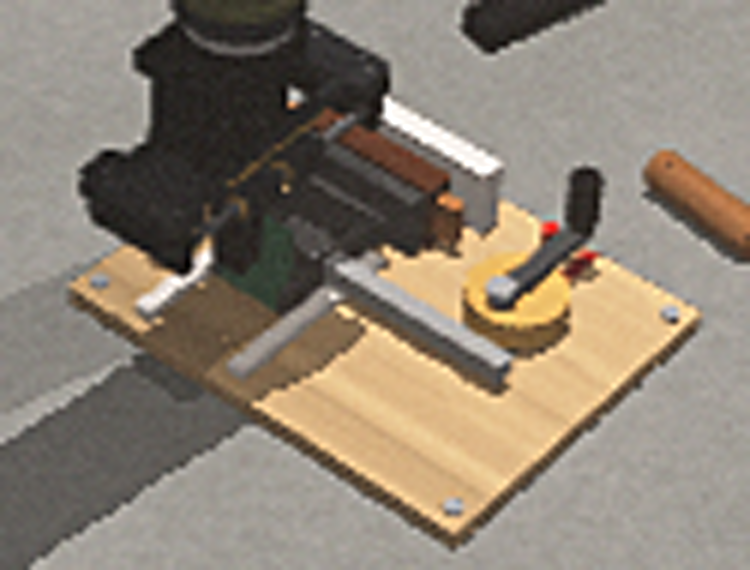

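>>> {"api": "drive_tool", "payload": {"commands": [[0,0.25,0,0,0,0,0],[0,0.25,0,0,0,0,0],[0,0.25,0,0,0,0,0],[0,0.25,0,0,0,0,0],[0,0,0,0,0,0,0]]}}

```text
time_s: 12.82
tool_pos: [0.4862, 0.0388, 0.1242]
tool_rot: [180.0, 0.0, 102.7]
force: [-2.7, -0.7, 1.5]
grip_width: 0.0007
```

>>> {"api": "drive_tool", "payload": {"commands": [[0,0.2,0,0,0,0,0],[0,0.2,0,0,0,0,0],[0,0,0,0,0,0,0],[0,0,0,0,0,0,0]]}}

```text
time_s: 13.15
tool_pos: [0.4883, 0.0392, 0.1241]
tool_rot: [-179.8, -0.0, 102.7]
force: [-8.3, -2.2, 6.5]
grip_width: 0.0005
```

>>> {"api": "drive_tool", "payload": {"commands": [[0,0.2,0,0,0,0,0],[0,0.2,0,0,0,0,0],[0,0.2,0,0,0,0,0],[0,0,0,0,0,0,0],[0,0,0,0,0,0,0],[0,0,0,0,0,0,0]]}}

```text
time_s: 13.65
tool_pos: [0.4892, 0.0394, 0.1239]
tool_rot: [-179.0, -0.1, 102.6]
force: [-25.7, -5.3, 25.2]
grip_width: 0.0005
```

```bash
python3 pic.py 12 side; python3 - <<'E'
import cv2
a=cv2.imread("pics/side12.png")[165:260,270:395]; cv2.imwrite("pics/si12_c.png",cv2.resize(a,None,fx=6,fy=6,interpolation=cv2.INTER_CUBIC))
E
```

```text
{'time_s': 13.7, 'tool_pos': [0.4892, 0.0393, 0.1239], 'tool_rot': [-179.0359, -0.1395, 102.6304], 'force': [-25.4505, -5.2591, 25.5057], 'grip_width': 0.0004, 'qpos': [-35.9187, 9.2137, 30.4498, 116.4868, -5.6018, 56.656, 10.0041]}
```

View pics/si12_c.png

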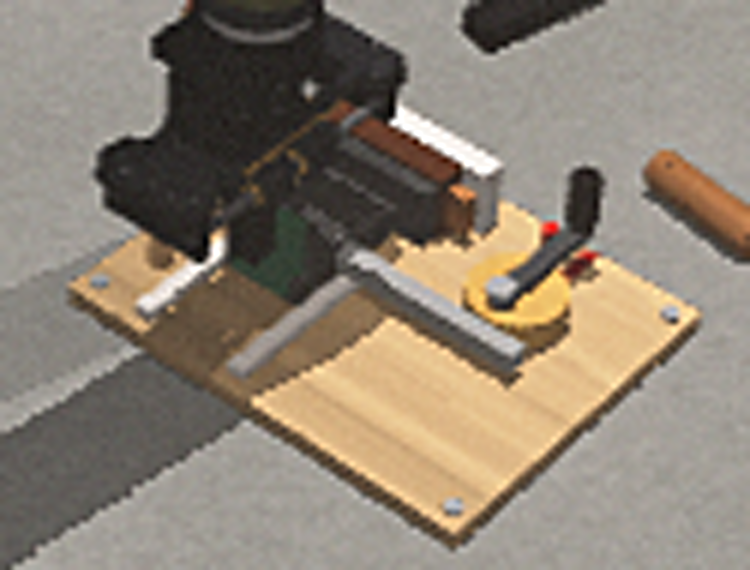

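>>> {"api": "drive_tool", "payload": {"commands": [[0,-0.4,0,0,0,0,0],[0,-0.6,0,0,0,0,0],[0,-1,0,0,0,0,0],[0,-1,0,0,0,0,0],[0,0,-1.5,0,0,0,0],[0,0,-3,0,0,0,0],[0,0,-3,0,0,0,0],[0,0,-3,0,0,0,0],[0,0,-3,0,0,0,0],[0,0,-1,0,0,0,0],[0,0,0,0,0,0,0]]}}

```text
time_s: 14.62
tool_pos: [0.4677, 0.0347, 0.2721]
tool_rot: [179.6, -0.1, 102.7]
force: [0.3, 0.7, -0.2]
grip_width: 0.0007
```

```bash
python3 pic.py 13 side scene wrist; python3 - <<'E'
import cv2
a=cv2.imread("pics/side13.png")[165:260,270:395]; cv2.imwrite("pics/si13_c.png",cv2.resize(a,None,fx=6,fy=6,interpolation=cv2.INTER_CUBIC))
a=cv2.imread("pics/scene13.png")[180:300,240:390]; cv2.imwrite("pics/sc13_c.png",cv2.resize(a,None,fx=5,fy=5,interpolation=cv2.INTER_CUBIC))
E
```

```text
{'time_s': 14.7667, 'tool_pos': [0.4653, 0.0344, 0.2677], 'tool_rot': [-179.8899, -0.0027, 102.6908], 'force': [-0.4542, -0.22, -0.2561], 'grip_width': 0.0002, 'qpos': [-38.1714, -4.645, 29.452, 110.904, 2.3879, 73.2667, 3.1985]}
```

View pics/si13_c.png

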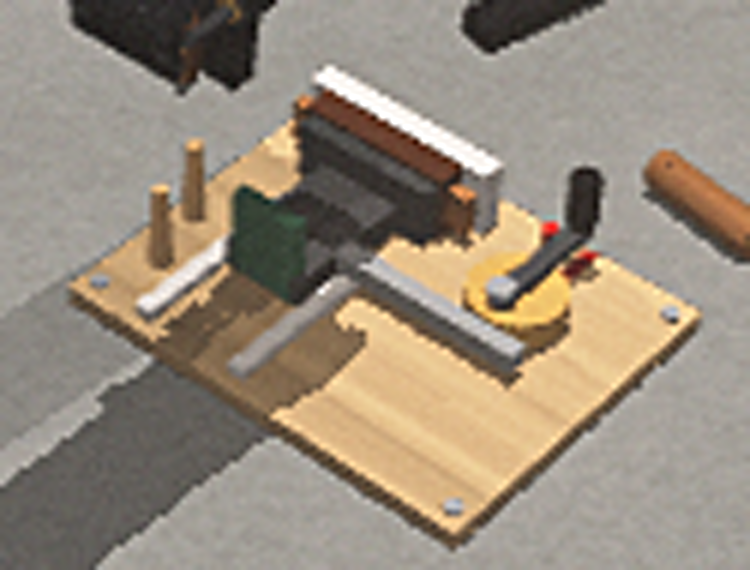

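View pics/sc13_c.png

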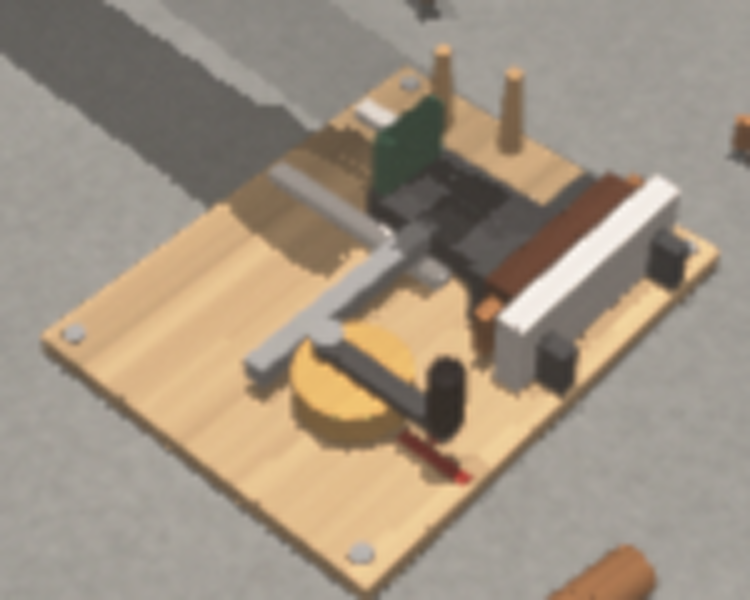

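View pics/wrist13.png

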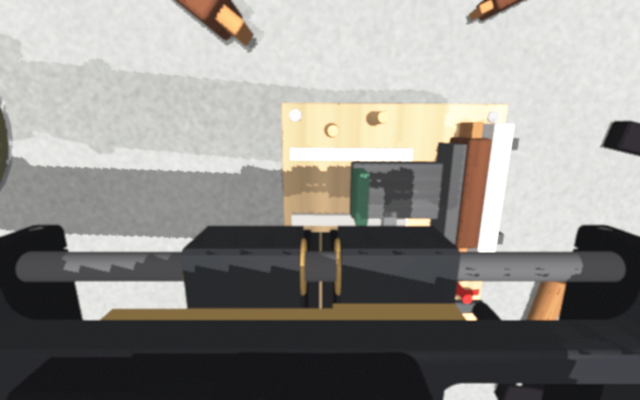

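```bash
python3 - <<'E'
from h import *
p=[.5545,-.0084,.2128]
cs,ci=load("scene0"),load("side0")
for c,s,P,a,b in((ci,6,(-.075,.085,.08),(201,214),(234,187)),(ci,6,(-.063,.035,.08),(270,254),(304,226)),(cs,5,(-.063,.085,.08),(402,76),(442,99)),(cs,5,(-.075,.035,.08),(335,116),(375,140)),(ci,6,(-.026,-.102,.04),(490,378),(522,350))):
    q=proj(c,w(p,[P,np.add(P,(.03,0,0))])); e=(q[1]-q[0])*s; m=np.subtract(b,a); print(e.round(1),m,(m@e/(e@e)*30).round(1),"mm")
E
```

```text
[ 33.8 -25.2] [ 33 -27] 30.3 mm
[ 33.4 -25.7] [ 34 -28] 31.3 mm
[39.6 23.5] [40 23] 30.0 mm
[39.4 24.5] [40 24] 30.1 mm
[ 31.7 -27.2] [ 32 -28] 30.5 mm
```

The slide measures about 30 mm forward in both outside views. The slat lies along the fence, the cam is low against its pin, and the arm is clear.

```bash
python3 -c "
from cell import env
print(env.sign_off())"
```

```text
the job is handed in; nothing more can be done
None
```

I closed the jig and handed the job in at about 15 s on the robot's clock. No verdict came back.

- **Cam:** I pushed the lever knob round its arc with the fingertips until it came up against the red pin. The last 4 mm of commanded push moved it only 0.6 mm, while the force climbed. The wrist, scene and side pictures taken afterwards show the lever lying along jig +x at the pin.
- **Slide:** I then pushed the green tab from behind with closed fingers until it reached its hard stop, at about 26 N. Comparing pictures before and after gives 30.0 to 31.3 mm of travel at five points.
- **Slat and surroundings:** In the pictures the slat lies along the fence with no gap I can see, and the pegs look unmoved. I did not measure the slat's position or angle in numbers, and I did not check the bystanders away from the jig one by one. The gripper did not go near them.
- **Unexpected readings:** About 25 N of upward force showed at the slide's hard stop, probably friction of the fingers on the tab. I also saw about 8 N sideways at the knob as it reached its stop. Both were gone once the arm backed off, and I saw nothing disturbed.

The arm ended clear of everything, with its force reading near zero.

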